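# Start the jar cap on its thread and close it

## Robot

A 6-joint arm with a two-finger parallel gripper is mounted at the origin on a cart in front of the work surface, level with it; the furniture and walls round the work are solid. World frame = base frame: x ahead of the robot, y to its left, z up, the work surface at z = 0. Lengths are in m, angles in rad, forces in N, time in s.
With the tool pointing down it reaches from about 0.35 to 0.975 m from the base axis. Payload 7.1 kg.
Tool frame: the origin (TCP) lies midway between the tips of the shut fingers; the grasp point (between the pads) lies 19 mm behind it; z points along the fingers, y is the line along which they close (so a half turn about z gives the same grasp; the last joint's range is limited). The gripper opens to 88 mm and grips with 3 to 60 N. Pads are 20 mm wide; open, the fingers measure 115 mm over their backs; the gripper's body (75 mm by 178 mm) begins 61 mm behind the grasp point.
Start: joints at [1.156, 0.423, 1.63, -0, 1.089, -0.019], TCP at [0.241, 0.577, 0.223] pointing down, gripper open.
Joint ranges: [-3, 3], [-0.9, 2.11], [0.09, 2.58], [-1.31, 4.45], [0.11, 2.69], [-2.54, 2.54]. Speed limits (rad/s): [2.39, 2.39, 3.01, 3.14, 3.14, 3.14].

## Interface

Orientations are given as a rotation vector (axis times angle).
In Python, from plant import ctrl gives the robot as it stands. Calls block until the motion is done:
- ctrl.goto(position, orientation): joint-space move of the TCP to a pose.
- ctrl.line_to(position, max_speed=0.15, rot=None, until_force=None): straight line of the TCP; rot=None keeps the orientation; max_speed is the mean speed in m/s. With until_force (N) it stops when the force on the tool has changed by that much, and returns True; else False.
- ctrl.move_j(angles): joint-space move.
- ctrl.set_gripper(opening, effort=None): finger opening in m; effort is the grip in N (None keeps the last); returns when the fingers have stopped.
- ctrl.pause(seconds).
- ctrl.solve_ik(position, orientation): joint angles nearest the present ones, or None.
- ctrl.get_state(): the state.
- ctrl.get_image(name): name is "scene" or "top"; returns a dict with "img" (384x512x3 uint8, red, green, blue), "mtx" (3x3 intrinsics, pixels), "rvec" (rotation vector, rad) and "tvec" (3), from world to camera coordinates, as OpenCV has them. Camera axes: x right, y down, z forward; pixel columns grow to the right and rows downward; lengths in m; the calibration is good to about 2 mm. A picture is of the moment at which its call begins. There is no depth.
A pose or a line that the arm cannot do raises ctrl.Unreachable and nothing moves.
- ctrl.hand_in(): hands the job in; it is judged then, once.
The state is a dict: "t": time; "joint_positions": joint angles; "dq": joint speeds; "tau": joint torques, N m; "tcp_pos": TCP position; "eef_rot": TCP orientation; "ft_force": force on the tool from outside, world axes, zero at the start; "moment": the same for the moment, N m; "finger_gap": finger opening in m; "grip_force": force on a finger pad.
Only numpy, scipy, OpenCV 4.12 (cv2) and the standard library are available. Lean on these libraries where they do the work, as an engineer would, in place of code of your own. Each camera call takes 0.05 s, during which the arm holds its last target. There are 200 camera calls.

## Task

The cap of the short, wide parts jar stands loose on top of its thread. Turn it backward (anticlockwise seen from above) until it comes to the thread start and drops down onto the neck, then screw it forward (clockwise) to its stop and let go. Do not lift the cap off the neck, and do not screw it on forward while it still stands high; the taller, slimmer jar beside it is already closed.

Things in the scene. Friction and masses are not known exactly. Their poses are not given: they have to be found in the camera images.
- jar: Short white jar fixed on a 108 mm flange; body 90 mm wide, shoulder 50 mm high, neck 40 mm wide, top at 72 mm. Origin: centre of its underside on the mat, z up, +x to the thread start. Three thread pieces 62 to 66 mm high with gaps between, the starts, 120 degrees apart; use the one at +x. Bystander: a taller (75 mm shoulder), slimmer (72 mm) jar, closed, with a like, smaller cap.
- cap: Grey cap, 64 mm wide, loose, 70 g. Origin: on its axis, at the lower rim; z up, x along the bar to the nose. Grip bar on top, centred: 56 mm long (x), 16 wide (y), 23 to 45 mm above the origin; pinch across y. Stands high at first: origin 66 mm above the mat, nose 38 to 60 degrees clockwise (from above) of the start. Turns easily on the neck. Dropped: origin 54 mm above the mat.
- cap_nose (a point): Small nose on the cap's rim in line with the bar, 30 mm from the axis along the cap's +x, 20.5 mm above its origin; it shows how far the cap is turned. Once dropped, the cap turns clockwise (from above), staying level at that height (up to 3 mm higher also clears the thread), to a hard stop about 62 degrees from the start: closed.
- thread_start (a point): Single dark rib on the jar's shoulder, 39 mm from its axis along the jar's +x, roughly toward the robot. With the nose within about 12 degrees of it the cap can go straight down 12 mm, by its own weight if free, or lowered by the gripper, until it rests on the neck. A pair of dark ribs 60 degrees clockwise (from above) marks the closed position.
Not all that is in view belongs to the job. There is more than one size of the cap; the job needs the largest.

How it is judged:
By the outcome, as a careful person would: the job done as asked, in the order asked, and still so for the second after the job is handed in, with the robot touching nothing.
It also fails if it takes over 38 s, if anything falls off the work surface, if the arm or the gripper's body presses on something with over 40 N, if the wrist force passes 120 N, or if a joint passes its speed limit or range.

## Working session

There is one attempt and no reset: what is moved stays moved. The work goes in short steps, each a Python script; the robot and the scene stay as the last script left them, time stands still between calls to the robot, and variables do not carry over. Pictures are saved under pics/ and viewed, at most 10 in all, crops included, and the job is handed in when it is done.

```bash
mkdir -p pics; cat > h.py <<'E'
import numpy as np, cv2
from plant import ctrl
def cam(n):
    d=ctrl.get_image(n); return d
def ray(d,uv,z):
    R=cv2.Rodrigues(np.array(d['rvec'],float))[0]; t=np.array(d['tvec'],float).ravel()
    c=-R.T@t; v=R.T@np.linalg.inv(d['mtx'])@np.array([uv[0],uv[1],1.]); return c+v*(z-c[2])/v[2]
def proj(d,P):
    return cv2.projectPoints(np.array(P,float).reshape(-1,3),np.array(d['rvec'],float),np.array(d['tvec'],float),np.array(d['mtx'],float),None)[0].reshape(-1,2)
E
python3 - <<'E'
from h import *
a=cam('top');b=cam('scene')
cv2.imwrite('pics/top.png',cv2.resize(a['img'][:,:,::-1],(800,600),interpolation=cv2.INTER_CUBIC))
cv2.imwrite('pics/scene.png',cv2.resize(b['img'][:,:,::-1],(800,600),interpolation=cv2.INTER_CUBIC))
for d in(a,b):
    R=cv2.Rodrigues(np.array(d['rvec'],float))[0];print(-R.T@np.array(d['tvec']).ravel(),R.round(2).tolist(),d['mtx'])
print(ctrl.get_state())
E
```

```text
[ 0.28401982 -0.08410482  1.2513015 ] [[0.02, -1.0, 0.0], [-0.99, -0.02, -0.16], [0.16, 0.0, -0.99]] [[492.30631271   0.         249.3691889 ]
 [  0.         492.30631271 188.76859134]
 [  0.           0.           1.        ]]
[ 0.14328815 -0.66451073  0.80739161] [[0.89, -0.45, 0.01], [-0.32, -0.66, -0.68], [0.31, 0.6, -0.74]] [[460.43829401   0.         251.11355368]
 [  0.         460.43829401 186.52587758]
 [  0.           0.           1.        ]]
{'t': 0.1, 'joint_positions': array([ 1.15601359e+00,  4.23759975e-01,  1.63059081e+00, -4.82717967e-06,
        1.08861804e+00, -1.90298113e-02]), 'dq': array([-5.06512675e-04, -9.39909191e-04, -1.04423523e-03,  1.87600724e-05,
       -1.89431273e-03, -3.34582759e-04]), 'tau': array([ 7.08367952e-04, -5.45613778e+01, -2.74330205e+01,  6.46234606e-02,
        1.87375856e-02, -3.26438908e-05]), 'tcp_pos': array([0.24073334, 0.57623795, 0.22199116]), 'eef_rot': array([-6.17537413e-01, -3.08000210e+00,  2.11227439e-03]), 'ft_force': array([ 0.95193196,  0.11287887, -0.10553076]), 'moment': array([-0.02252365, -0.01213096,  0.0314867 ]), 'grip_force': 0.0, 'finger_gap': 0.08789705214161986}
```

View pics/top.png

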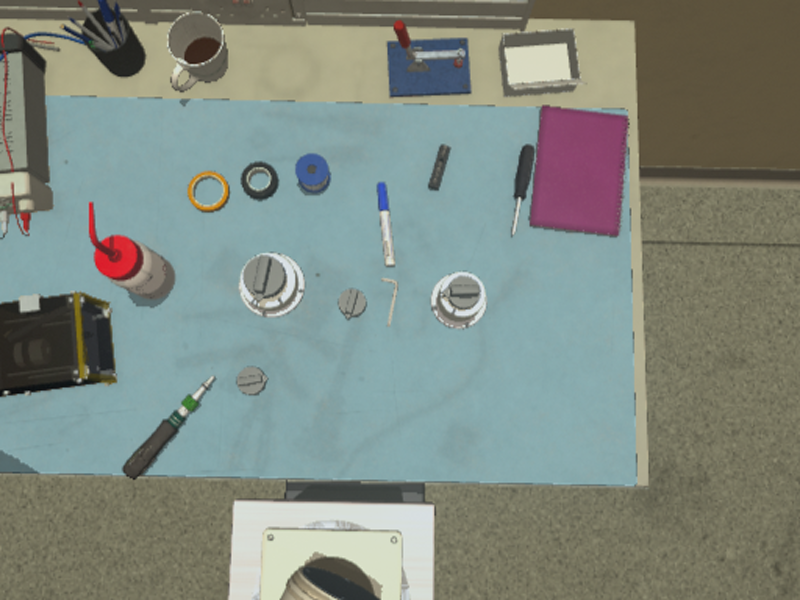

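View pics/scene.png

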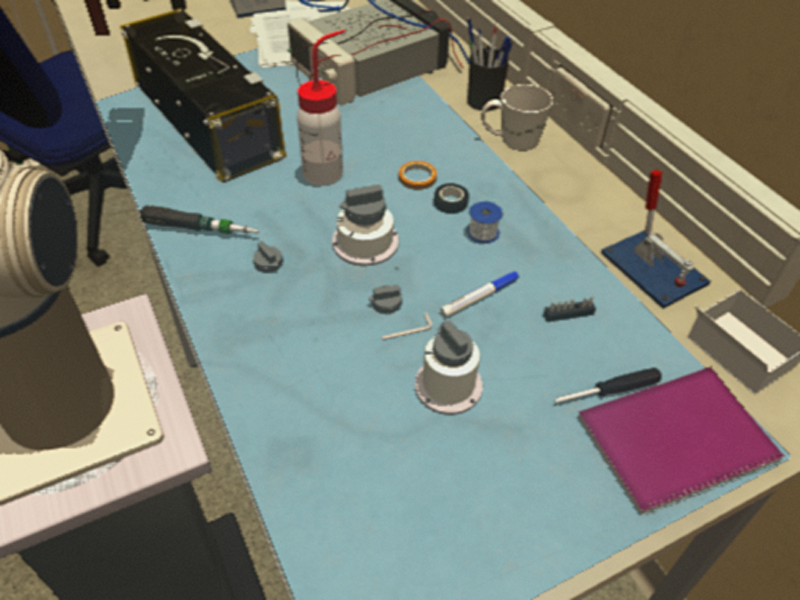

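The target jar is at about (271,284) in the top view (800-wide) and (365,235) in the scene view. The slim closed jar is at (460,298) in the top view. I'll enlarge both views of the target.

```bash
python3 - <<'E'
from h import *
a=cam('top');b=cam('scene')
c1=cv2.resize(a['img'][155:210,145:205,::-1],None,fx=10,fy=10,interpolation=cv2.INTER_CUBIC)
cv2.imwrite('pics/c1.png',c1)
c2=cv2.resize(b['img'][112:172,204:264,::-1],None,fx=10,fy=10,interpolation=cv2.INTER_CUBIC)
cv2.imwrite('pics/c2.png',c2)
E
```

```text
(no output)
```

View pics/c1.png

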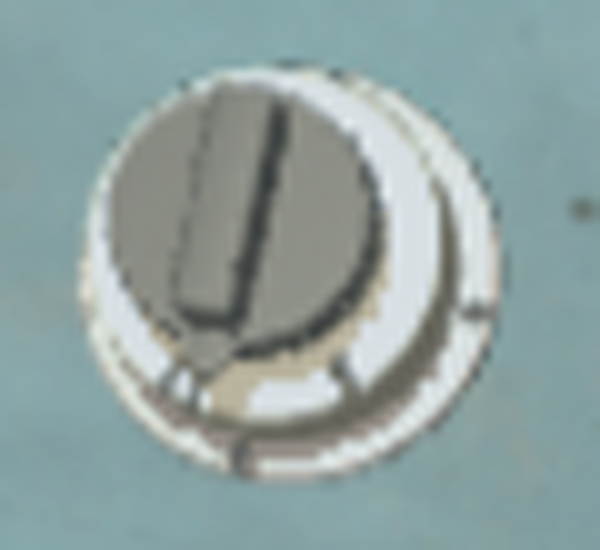

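View pics/c2.png

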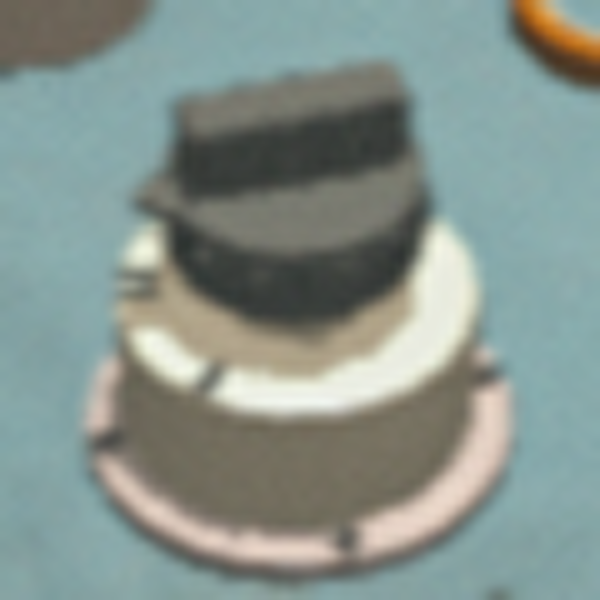

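The bar's top face spans about (244,86) to (206,309) in the top crop. The nose is at (205,355), the single rib at (345,375), and the pair of ribs at (180,385). In the scene crop the single rib is at (210,378), the pair at (135,282), and the nose tip at (140,197).

```bash
python3 - <<'E'
from h import *
a=cam('top');b=cam('scene')
A=lambda x,y:(145+(x+.5)/10-.5,155+(y+.5)/10-.5)
B=lambda x,y:(204+(x+.5)/10-.5,112+(y+.5)/10-.5)
r=lambda d,p,z:print((ray(d,p,z)*1000).round(1))
print('top: flange,body');r(a,A(290,272),.005)
for p in[(244,86),(206,309)]:r(a,A(*p),.111)
print('cap disc');r(a,A(245,213),.0865)
print('nose,rib,pair');r(a,A(205,358),.0865);r(a,A(345,375),.05);r(a,A(180,385),.05)
print('scene: bar ends');r(b,B(180,118),.111);r(b,B(402,80),.111)
print('nose,rib,pair');r(b,B(140,197),.0865);r(b,B(210,378),.05);r(b,B(135,282),.05)
print('flange');r(b,B(300,425),.005)
E
```

```text
top: flange,body
[495.  113.8   5. ]
[521.4 109.9 111. ]
[467.8 116.2 111. ]
cap disc
[495.3 112.3  86.5]
nose,rib,pair
[459.9 120.2  86.5]
[461.9  91.9  50. ]
[458.5 132.4  50. ]
scene: bar ends
[467.4 116.5 111. ]
[520.6 106.3 111. ]
nose,rib,pair
[458.2 121.3  86.5]
[462.2  92.6  50. ]
[460.  132.3  50. ]
flange
[494.4 111.6   5. ]
```

```bash
cat >> h.py <<'E'
from scipy.spatial.transform import Rotation as Rn
def rot(phi):   # tool down, tool x along heading phi (deg)
    p=np.radians(phi); x=[np.cos(p),np.sin(p),0]; y=[np.sin(p),-np.cos(p),0]
    return Rn.from_matrix(np.column_stack([x,y,[0,0,-1]])).as_rotvec()
AX=np.array([.4945,.1126]); START=211.5
def P(z): return [AX[0],AX[1],z]
def st(m=''):
    s=ctrl.get_state(); print(m,'t%.2f'%s['t'],'tcp',(s['tcp_pos']*1000).round(1),'phi',round(np.degrees(np.arctan2(*Rn.from_rotvec(s['eef_rot']).as_matrix()[[1,0],0])),1),'F',s['ft_force'].round(1),'M',s['moment'].round(2),'gap %.4f grip %.1f'%(s['finger_gap'],s['grip_force']),flush=True); return s
E
python3 - <<'E'
from h import *
b=cam('scene'); print('bottle base',ray(b,(206,115),0).round(3)); a=cam('top'); print('red cap z.15/.2',ray(a,(76,163),.15).round(3),ray(a,(76,163),.2).round(3))
for off in(0,180):
    for f in(145,170,215): print(off,f,ctrl.solve_ik(P(.092),rot(f+off)))
for z in(.3,.4): print(z,ctrl.solve_ik([.241,.577,z],ctrl.get_state()['eef_rot']))
st()
E
```

```text
bottle base [0.495 0.293 0.   ]
red cap z.15/.2 [0.509 0.315 0.15 ] [0.499 0.297 0.2  ]
0 145 [ 2.00421116e-01  4.54495378e-01  1.97108238e+00 -8.88178420e-16
  7.16014896e-01 -7.59509972e-01]
0 170 [ 2.00421116e-01  4.54495378e-01  1.97108238e+00 -4.44089210e-16
  7.16014896e-01 -1.19584229e+00]
0 215 [ 2.00421116e-01  4.54495378e-01  1.97108238e+00 -4.44089210e-16
  7.16014896e-01 -1.98124045e+00]
180 145 [ 2.00421116e-01  4.54495378e-01  1.97108238e+00 -4.44089210e-16
  7.16014896e-01  2.38208268e+00]
180 170 [ 2.00421116e-01  4.54495378e-01  1.97108238e+00 -1.33226763e-15
  7.16014896e-01  1.94575037e+00]
180 215 [ 2.00421116e-01  4.54495378e-01  1.97108238e+00 -4.44089210e-16
  7.16014896e-01  1.16035220e+00]
0.3 [ 1.15611210e+00  3.48812837e-01  1.55544335e+00  4.63772745e-07
  1.23761313e+00 -1.88451756e-02]
0.4 [ 1.15611210e+00  2.80298810e-01  1.42937616e+00  4.42511692e-07
  1.43219435e+00 -1.88450851e-02]
 t0.40 tcp [240.9 576.6 222.5] phi 157.3 F [-0.1 -0.4  0.4] M [-0.06 -0.   -0.02] gap 0.0882 grip 0.0
```

```bash
python3 - <<'E'
from h import *
s=ctrl.get_state()
ctrl.line_to([.241,.577,.42],max_speed=.3,rot=None); st()
ctrl.goto(P(.42),rot(170)); st()
ctrl.set_gripper(.045,8); 
ctrl.line_to(P(.14),max_speed=.2); st()
print(ctrl.line_to(P(.092),max_speed=.05,until_force=4)); st()
b=cam('scene')
cv2.imwrite('pics/g1.png',cv2.resize(b['img'][72:172,184:284,::-1],None,fx=6,fy=6,interpolation=cv2.INTER_CUBIC))
E
```

```text
t1.21 tcp [240.7 576.3 418.2] phi 157.3 F [-0.5  0.5 -0. ] M [0.01 0.01 0.  ] gap 0.0877 grip 0.0
 t3.12 tcp [494.5 113.2 419.9] phi 170.0 F [ 0.1  0.1 -0.1] M [-0.    0.02  0.02] gap 0.0877 grip 0.0
 t5.49 tcp [495.1 112.7 140.8] phi 170.0 F [ 0.4  0.2 -0.3] M [-0.04  0.03 -0.05] gap 0.0451 grip 0.0
False
 t6.60 tcp [494.7 112.6  92.2] phi 170.0 F [-0.5  0.2 -0.1] M [0.03 0.01 0.08] gap 0.0449 grip 0.0
```

View pics/g1.png

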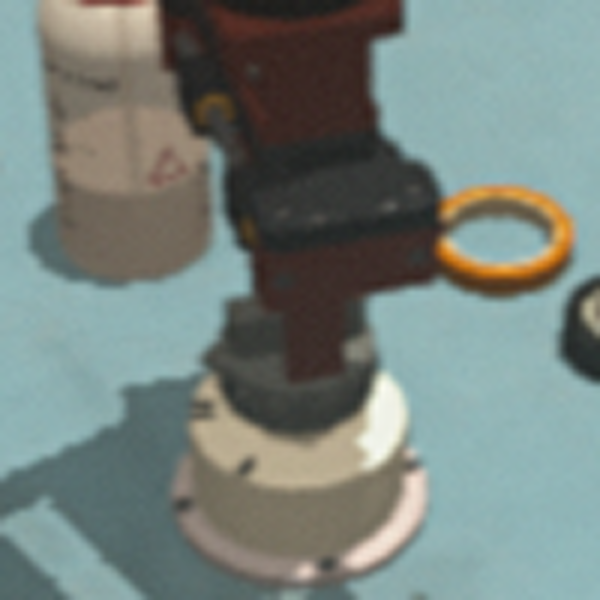

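The fingers straddle the bar around (315,340), just above the cap disc, and the single rib is visible at (245,465). Next I'll grip and turn backward to the start.

```bash
python3 - <<'E'
from h import *
ctrl.set_gripper(0,12); st('grip')
for f in(184,198,START): ctrl.goto(P(.092),rot(f)); st()
print(ctrl.line_to(P(.0802),max_speed=.02,until_force=6)); st('down')
b=cam('scene')
cv2.imwrite('pics/g2.png',cv2.resize(b['img'][72:172,184:284,::-1],None,fx=6,fy=6,interpolation=cv2.INTER_CUBIC))
E
```

```text
grip t7.21 tcp [494.5 112.6  92.1] phi 170.0 F [0.2 0.2 1.1] M [-0.01  0.06  0.01] gap 0.0158 grip 12.0
 t7.55 tcp [494.6 112.6  92.1] phi -176.2 F [ 0.2 -0.5  1.2] M [ 0.    0.02 -0.02] gap 0.0159 grip 12.0
 t7.89 tcp [494.3 112.6  91.9] phi -162.4 F [-0.3  0.3 -1.5] M [ 0.09 -0.01  0.02] gap 0.0159 grip 12.0
 t8.22 tcp [494.4 112.6  91.9] phi -148.9 F [ 0.4  0.7 -1.3] M [-0.    0.01  0.03] gap 0.0160 grip 12.0
True
down t8.82 tcp [494.2 112.6  80. ] phi -148.5 F [-1.  -0.1  5. ] M [0.06 0.08 0.05] gap 0.0162 grip 12.0
```

View pics/g2.png

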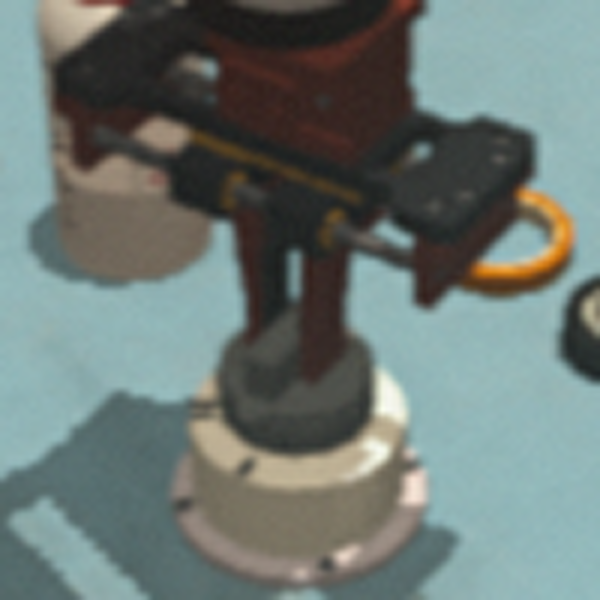

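The cap dropped the full 12 mm onto the neck, with its rim now close above the shoulder. I'll release it briefly to settle, re-grip and screw clockwise to the stop.

```bash
python3 - <<'E'
from h import *
ctrl.set_gripper(.03); ctrl.line_to(P(.0805),max_speed=.02); ctrl.set_gripper(0,14); s=st('regrip'); m0=s['moment'][2]
f=START
while f>START-69:
    f-=6 if f>START-53 else 1.5
    ctrl.goto(P(.0805),rot(f)); ctrl.pause(.05); s=st()
    if abs(np.mean([s['moment'][2],ctrl.get_state()['moment'][2]])-m0)>.25: print('stop');break
E
```

```text
regrip t9.96 tcp [494.5 112.6  80.5] phi -148.5 F [0.3 0.3 0.4] M [ 0.04  0.01 -0.01] gap 0.0160 grip 14.0
 t10.26 tcp [494.5 112.7  80.5] phi -154.3 F [0.1 0.9 1.5] M [ 0.12  0.09 -0.02] gap 0.0158 grip 14.0
 t10.56 tcp [494.5 112.6  80.5] phi -160.3 F [-0.2  0.4  0.5] M [ 0.13 -0.02  0.09] gap 0.0160 grip 14.0
 t10.86 tcp [494.5 112.6  80.5] phi -166.2 F [-0.3  1.2  0.3] M [0.08 0.08 0.07] gap 0.0159 grip 14.0
 t11.16 tcp [494.5 112.6  80.5] phi -172.2 F [0.6 0.2 0.1] M [ 0.1   0.08 -0.02] gap 0.0160 grip 14.0
 t11.46 tcp [494.5 112.7  80.5] phi -178.2 F [-1.1  0.9  0.3] M [ 0.14  0.03 -0.01] gap 0.0159 grip 14.0
 t11.76 tcp [494.5 112.6  80.5] phi 175.8 F [-0.1  0.2  0.8] M [ 0.06  0.1  -0.03] gap 0.0159 grip 14.0
 t12.06 tcp [494.5 112.6  80.5] phi 169.8 F [ 0.2 -0.4  0.6] M [0.07 0.11 0.02] gap 0.0161 grip 14.0
 t12.36 tcp [494.5 112.6  80.5] phi 163.8 F [-0.8 -0.5  0.2] M [0.01 0.07 0.02] gap 0.0158 grip 14.0
 t12.66 tcp [494.5 112.6  80.5] phi 157.8 F [-0.4  0.3  1.5] M [0.06 0.07 0.01] gap 0.0161 grip 14.0
 t12.96 tcp [494.5 112.6  80.5] phi 156.1 F [-0.5 -1.2  1.3] M [-0.1   0.11  0.01] gap 0.0163 grip 14.0
 t13.26 tcp [494.5 112.6  80.5] phi 154.6 F [-0.7 -0.8  1.7] M [-0.07  0.14 -0.05] gap 0.0163 grip 14.0
 t13.56 tcp [494.6 112.6  80.5] phi 153.1 F [ 0.3 -0.6  0.9] M [-0.03  0.04  0.04] gap 0.0159 grip 14.0
 t13.86 tcp [494.6 112.6  80.5] phi 151.6 F [ 0.8 -1.4 -0.4] M [-0.07 -0.07  0.24] gap 0.0157 grip 14.0
stop
```

```bash
python3 - <<'E'
from h import *
for f in np.arange(150.5,144,-1):
    ctrl.goto(P(.0805),rot(f)); ctrl.pause(.05); s=st()
    m=np.mean([ctrl.get_state()['moment'][2] for _ in range(2)]); print(m)
    if abs(m)>.45: print('stop');break
E
```

```text
t14.16 tcp [494.6 112.6  80.5] phi 150.5 F [0.3 0.2 0.6] M [-0.08 -0.06  0.3 ] gap 0.0160 grip 14.2
0.30416195020733744
 t14.46 tcp [494.5 112.7  80.5] phi 149.5 F [0.7 0.5 1.2] M [-0.03 -0.05  0.43] gap 0.0163 grip 14.4
0.4304412485838255
 t14.76 tcp [494.5 112.7  80.5] phi 148.5 F [-0.1  0.9  1.2] M [0.14 0.07 0.36] gap 0.0162 grip 14.6
0.3558804155944745
 t15.06 tcp [494.3 112.7  80.5] phi 147.5 F [-0.9  1.6  2.6] M [0.25 0.2  0.42] gap 0.0168 grip 14.7
0.42370569032116934
 t15.36 tcp [494.5 112.6  80.5] phi 146.5 F [-0.4  0.6  2.1] M [0.26 0.14 0.43] gap 0.0169 grip 14.9
0.4288666638358617
 t15.66 tcp [494.6 112.6  80.5] phi 145.5 F [-0.6  0.5  1.9] M [0.17 0.07 0.46] gap 0.0176 grip 15.3
0.4551872218952753
stop
```

The moment rises from about 151° and the pads then slip on the bar, so the cap is at its hard stop. I'll ease off, release, retreat and check.

```bash
python3 - <<'E'
from h import *
ctrl.goto(P(.0805),rot(149.5)); ctrl.set_gripper(.045); ctrl.line_to(P(.2),max_speed=.1); ctrl.line_to(P(.42),max_speed=.3)
ctrl.goto([.45,-.2,.42],rot(150)); st()
a=cam('top');b=cam('scene')
c1=cv2.resize(a['img'][155:205,150:200,::-1],(400,400),interpolation=cv2.INTER_CUBIC)
c2=cv2.resize(b['img'][117:167,209:259,::-1],(400,400),interpolation=cv2.INTER_CUBIC)
cv2.imwrite('pics/end.png',np.hstack([c1,c2]))
E
```

```text
t19.97 tcp [ 450.2 -199.3  419.5] phi 150.0 F [0.4 1.  1.1] M [-0.06  0.04 -0.03] gap 0.0449 grip 0.0
```

View pics/end.png

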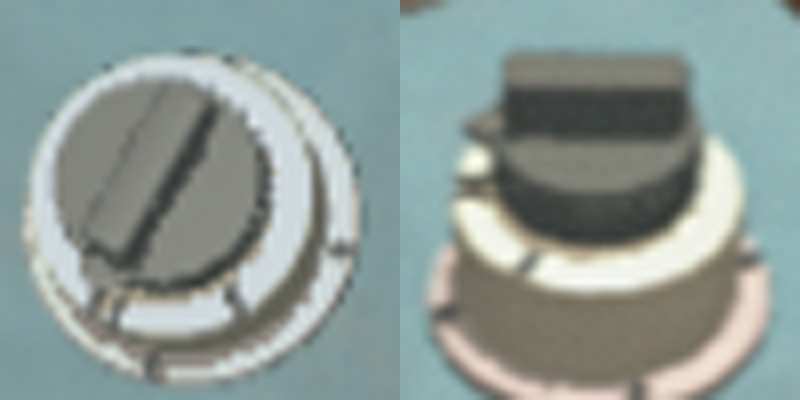

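The cap sits low and level, with its nose by the rib pair: top view nose about (95,275), pair at (105,310), single rib at (235,295). A quick check of the angle from both views:

```bash
python3 - <<'E'
from h import *
a=cam('top');b=cam('scene')
A=lambda x,y:(150+(x+.5)/8-.5,155+(y+.5)/8-.5)
B=lambda x,y:(209+(x-400+.5)/8-.5,117+(y+.5)/8-.5)
def ang(p,q):
    d=(p-q)[:2]; return np.degrees(np.arctan2(d[1],d[0])),np.linalg.norm(d)
print(ang(ray(a,A(103,251),.099),ray(a,A(188,92),.099)))
print(ang(ray(b,B(503,71),.099),ray(b,B(688,71),.099)))
for d,p in((a,A(90,282)),(b,B(466,128))):
    n=ray(d,p,.0745)[:2]-AX; print('nose',np.degrees(np.arctan2(n[1],n[0])),np.linalg.norm(n))
# predicted pictures of bar axis ends for several angles
for f in(148,150,152,154,156):
    u=np.array([np.cos(np.radians(f)),np.sin(np.radians(f))])*.028
    Q=[[*(AX+s*u),.099] for s in(1,-1)]
    print(f,((proj(a,Q)-[150,155]+.5)*8).round().tolist(),((proj(b,Q)-[209,117]+.5)*8+[400,0]).round().tolist())
E
```

```text
(np.float64(154.706127075082), np.float64(0.0537425319518028))
(np.float64(154.080644727313), np.float64(0.055066442651738434))
nose 147.75091358789643 0.03752172568985459
nose 152.37371599046713 0.039122199721220316
148 [[95.0, 244.0], [202.0, 89.0]] [[501.0, 62.0], [688.0, 75.0]]
150 [[97.0, 245.0], [199.0, 87.0]] [[501.0, 64.0], [688.0, 73.0]]
152 [[100.0, 247.0], [197.0, 85.0]] [[500.0, 66.0], [688.0, 70.0]]
154 [[103.0, 248.0], [194.0, 84.0]] [[500.0, 68.0], [688.0, 68.0]]
156 [[106.0, 250.0], [191.0, 82.0]] [[500.0, 70.0], [688.0, 66.0]]
```

The bar reads about 154°, slightly short of the moment onset (about 151.5°). Easing back by 4° may have carried the cap back a little. There's time to press it to the stop again and release there.

```bash
python3 - <<'E'
from h import *
ctrl.goto(P(.30),rot(153.5)); ctrl.line_to(P(.125),max_speed=.2); print(ctrl.line_to(P(.0805),max_speed=.06,until_force=6))
ctrl.set_gripper(0,25); s=st('grip')
for f in np.arange(152.5,144,-1):
    ctrl.goto(P(.0805),rot(f)); s=st()
    if s['moment'][2]>.5: break
ctrl.set_gripper(.04); ctrl.line_to(P(.13),max_speed=.1); ctrl.line_to(P(.35),max_speed=.3); ctrl.goto([.45,-.1,.40],rot(150)); st()
a=cam('top');b=cam('scene')
c1=cv2.resize(a['img'][155:205,150:200,::-1],(400,400),interpolation=cv2.INTER_CUBIC)
c2=cv2.resize(b['img'][117:167,209:259,::-1],(400,400),interpolation=cv2.INTER_CUBIC)
cv2.imwrite('pics/end2.png',np.hstack([c1,c2]))
E
```

```text
False
grip t23.92 tcp [494.6 112.6  80.7] phi 153.5 F [-1.2  0.5  2.3] M [-0.06  0.06 -0.05] gap 0.0158 grip 25.0
 t24.17 tcp [494.7 112.6  80.7] phi 152.5 F [-0.9 -0.3  3.6] M [-0.06  0.06  0.05] gap 0.0161 grip 25.0
 t24.42 tcp [494.6 112.6  80.7] phi 151.5 F [-1.2 -0.7  4.9] M [0.01 0.14 0.31] gap 0.0160 grip 25.0
 t24.67 tcp [494.6 112.6  80.7] phi 150.6 F [-1.2  0.6  5.4] M [0.06 0.09 0.48] gap 0.0161 grip 25.2
 t24.92 tcp [494.6 112.6  80.7] phi 149.6 F [-1.4 -0.1  4.5] M [0.02 0.16 0.67] gap 0.0161 grip 25.5
 t27.92 tcp [449.9 -99.5 398.9] phi 150.0 F [0.3 0.1 0.8] M [0.03 0.   0.  ] gap 0.0396 grip 0.0
```

View pics/end2.png

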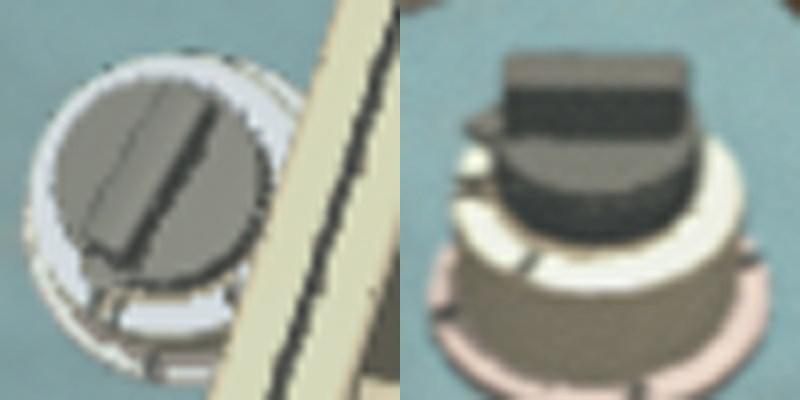

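The cap sits at the same angle after being pressed on the stop with 0.67 N m, low and level beside the rib pair. It is closed, and the robot is clear of it.

```bash
python3 -c "
from plant import ctrl
print(ctrl.hand_in())"
```

```text
the job is handed in; nothing more can be done
None
```

I turned the cap backward to the thread start, where it dropped 12 mm onto the neck, then screwed it clockwise to its hard stop and released it; the job was handed in at about 28 s (no verdict was returned).

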